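# Unhook the blue glaze sample and stand it in the sample rack

## Robot

A 6-joint arm with a two-finger parallel gripper is mounted at the origin on the work surface. World frame = base frame: x ahead of the robot, y to its left, z up, the work surface at z = 0. Lengths are in m, angles in rad, forces in N, time in s.
With the tool pointing down it reaches from about 0.425 to 0.95 m from the base axis. Payload 3.5 kg.
Tool frame: the origin (TCP) lies at the very end of the fingers, on their centre line; the grasp point (between the pads) lies ctrl.tcp_to_grasp behind it (ctrl.tcp_to_grasp is the distance from the TCP to the grasp point, in m); z points along the fingers, y is the line along which they close (so a half turn about z gives the same grasp; the last joint's range is limited). The gripper opens to 85 mm and grips with 20 to 120 N. Pads are 22 mm wide; open, the fingers measure 114 mm over their backs; the gripper's body (76 mm by 85 mm) begins 54 mm behind the grasp point. The pads swing forward as they close: fully open they stand 13 mm farther back than shut.
Start: joints at [-1.315, 0.286, 1.577, -0, 1.279, -0.15], TCP at [0.266, -0.62, 0.231] pointing down, gripper open.
Joint ranges: [-2.77, 2.77], [-0.9, 2.22], [0.21, 2.48], [-1.53, 4.67], [0.24, 2.81], [-2.84, 2.84]. Speed limits (rad/s): [2.79, 2.79, 3.14, 3.14, 3.14, 3.14].

## Interface

Orientations are given as a unit quaternion [x, y, z, w].
In Python, from plant import ctrl gives the robot as it stands.
- The arm moves only by the shell command python3 -m inch 'ROWS' [FORCE]. ROWS is JSON, a list of rows, each an object with "slide": the shift along the tool's x, y, z in cm, a list of three; "turn": the turn about the tool's z in rad; "grip": the finger opening in cm, from 0 to 8.54. A call has 1 to 20 rows; each row is the pose to reach, as a shift and turn from the pose commanded when the call began, along the tool's axes at that moment; what a row does not reach only later rows make up. A row lasts 1/10 s, in which the tool goes at most 50 mm and 8.59 degrees, less where a joint would pass 70% of its speed; a pose out of reach is approached as far as the arm can. A call with a gripper value outside its range is refused whole. The fingers move at their own pace and stop on an object; FORCE is the grip in N (left out, the last holds). Time passes only in rows, so rows that repeat a pose let the fingers close. It gives the time, the measured TCP pose, the force, the opening and the grip force at its end, in the units of the state.
- ctrl.get_state(): the state, without advancing time (a new reading comes with each control period).
- ctrl.read_camera(name): name is "scene" or "top" or "wrist"; returns (picture, depth): 400x640x3 uint8, red, green, blue; 400x640 float32, m along the optical axis (not along the pixel's ray), 0 where there is no reading.
- ctrl.camera_info(name): a dict with "K" (3x3 intrinsics, pixels), "D" ([k1, k2, p1, p2, k3] as OpenCV has them; the pictures are not rectified), "camera_from_world" (4x4, takes a point from world to camera coordinates); the wrist camera has in their place "T_tool_cam" (4x4, takes a point from camera to tool coordinates, whose origin is the TCP and whose axes are the flange's). Camera axes: x right, y down, z forward; pixel columns grow to the right and rows downward; lengths in m; the calibration is good to about 2 mm. A picture is of the moment at which its call begins: read the wrist's pose just before it. camera_info takes no time and is no camera call.
- ctrl.sign_off(): hands the job in; it is judged then, once.
The state is a dict: "time": time; "qpos": joint angles; "dq": joint speeds; "joint_efforts": joint torques, N m; "eef_pos": TCP position; "tcp_rot": TCP orientation; "contact_force": force on the tool from outside, world axes, zero at the start; "wrist_torque": the same for the moment, N m; "opening": opening from 0.0 (shut) to 1.0 (fully open); "finger_force": force on a finger pad.
Only numpy, scipy, OpenCV 4.12 (cv2) and the standard library are available. Lean on these libraries where they do the work, as an engineer would, in place of code of your own. Each camera call takes 0.05 s, during which the arm holds its last target. There are 200 camera calls.

## Task

Take the blue glaze sample tile off its peg: draw it outwards along the peg, lifting it over the upturned, slightly skewed tip as it comes, gently enough that the thin peg is not strained. Then lower it gently into the empty middle groove of the wooden rack so that it stands upright, fully down, and let go, leaving everything else as it is.

Things in the scene. Friction and masses are not known exactly. Their poses are not given: they have to be found in the camera images.
- stand: Wooden peg stand screwed to the bench: base 190 x 130 x 20 mm, upright board 190 mm wide (its x), 18 mm thick, 202 mm high. Origin on the bench under the middle of the upright board, z up. Two steel pegs stick out of the board along the stand's +y, at stand x = -55 and +55 mm, axis 165 mm above the bench.
- peg_near (a point): Where the peg at stand x = -55 mm leaves the board, on its axis. Both pegs are 5 mm thick, run level along stand +y and then bend up. The bend is 75 to 110 mm from the stand's origin along y; the straight tip beyond is 45 mm long. Its slope and sidewise lean differ per peg (see peg_far). No peg reaches past 158 mm along y.
- peg_far (a point): The same point of the peg at stand x = +55 mm. Each tip is bent 24 to 42 degrees off the peg's line, and each peg is turned in its hole, so its tip leans up to 43 degrees to either side of upright. No pose tells this: feel or see it. Pegs are springy, about 5 N per mm near the bend, up, down and sideways. Over 8 N between tile and peg is too much.
- blue_tile: Tile to move: blue glazed ceramic, 44 mm wide (its x), 6 thick (its y), 110 tall (its z), 50 to 85 g. Origin at the centre of its bottom edge. It hangs on either peg, face square to the peg, 45 mm out from the stand's origin. Graspable by its two side edges.
- blue_hole (a point): Centre of the blue tile's hole, 81 mm above its bottom edge. The hole is 12 mm wide and 14 mm high (74 to 88 mm above the bottom edge); its top edge rests on the peg. It is too small to clear most tips by lifting before pulling: lift, and shift sideways, as it slides.
- blue_foot (a point): Centre of the blue tile's bottom edge.
- rack: Wooden rack fixed to the bench, 80 mm (its x) by 156 mm (its y), 34 mm high, origin at the centre of its underside. Three grooves run along its x, each 11 mm wide, 22 mm deep and open at both ends, at rack y = -50, 0 and +50 mm. The middle one is empty, the outer two hold the green and the white tile.
- groove (a point): Centre of the floor of the rack's empty middle groove, 12 mm above the bench; axes as the rack's.
- amber_tile: Amber tile, same shape as the blue one, hanging on the other peg; stays there.
- green_tile: Green tile, same shape, standing in an outer groove of the rack (origin at the centre of its bottom edge); stays there.
- white_tile: White tile, same shape, standing in the other outer groove; stays there.
- dish: Round grey-brown ceramic dish, 120 mm across, 40 mm high; bystander.
- glaze_jar: Amber jar, 72 mm across, 95 mm high; bystander.
- clay_lump: Lump of red clay, 52 mm across, 44 mm high; bystander.
- dividers: Steel dividers lying flat, 150 mm long, 9 mm high; bystander.
- brush: Brush lying on the bench; bystander.

How it is judged:
On the way:
1. the blue tile has been drawn off past the tip of its peg (y of blue_hole in the frame of stand above 0.165 m and contact force between blue_tile and stand below 0.1 N), for 0.1 s.
At the end, for the whole second after the job is handed in: The blue tile stands upright (within 0.3 rad) on the floor of the rack's middle groove (bottom edge within 4 mm of the floor, within 20 mm of the groove's middle), at rest and released (horizontal distance between blue_foot and groove below 0.02 m and y of blue_foot in the frame of groove between -0.005 and 0.005 m and z of blue_foot in the frame of groove below 0.004 m and angle between blue_tile's own z axis and vertical below 0.3 rad and linear speed of blue_tile below 0.02 m/s and contact force between blue_tile and the fingers below 0.1 N); the robot touches nothing.
It fails at once if the blue tile presses on its peg or the stand with more than 8 N (contact force between blue_tile and stand above 8 N).
It fails at once if the robot presses on the stand or its pegs with more than 8 N (contact force between any of the arm, the fingers and stand above 8 N).
It fails at once if the amber tile is moved more than 20 mm, or the green or the white tile is moved more than 15 mm or tipped (distance of amber_tile from where it was at the start of the episode above 0.02 m or distance of any of green_tile, white_tile from where it was at the start of the episode above 0.015 m or angle between any of green_tile, white_tile's own z axis and vertical above 0.3 rad).
It fails at once if the blue tile is pressed into the rack with more than 40 N (contact force between blue_tile and rack above 40 N).
It fails at once if another thing on the bench is moved more than 20 mm (distance of any of dish, glaze_jar, clay_lump, dividers, brush from where it was at the start of the episode above 0.02 m).
It also fails if it takes over 72 s, if anything falls off the work surface, if the arm or the gripper's body presses on something with over 40 N, if the wrist force passes 120 N, or if a joint passes its speed limit or range.

## Working session

There is one attempt and no reset: what is moved stays moved. The work goes in short steps, Python scripts to look and compute and a shell command to move; the robot and the scene stay as the last step left them, time stands still between calls to the robot, and variables do not carry over. Pictures are saved under pics/ and viewed, at most 10 in all, crops included, and the job is handed in when it is done.

```bash
ls; mkdir -p pics
cat > h.py <<'E'
import numpy as np, cv2, json
from plant import ctrl
from scipy.spatial.transform import Rotation as R
def grab(name):
    s=ctrl.get_state(); im,d=ctrl.read_camera(name); c=ctrl.camera_info(name)
    if 'T_tool_cam' in c:
        T=np.eye(4);T[:3,:3]=R.from_quat(s['tcp_rot']).as_matrix();T[:3,3]=s['eef_pos']
        W=T@np.array(c['T_tool_cam'])
    else: W=np.linalg.inv(np.array(c['camera_from_world']))
    return im,d,np.array(c['K']),np.array(c['D'],float),W
def pts(d,K,D,W):
    v,u=np.mgrid[:d.shape[0],:d.shape[1]]
    n=cv2.undistortPoints(np.stack([u,v],-1).reshape(-1,1,2).astype(np.float64),K,D).reshape(*d.shape,2)
    P=np.concatenate([n*d[...,None],d[...,None]],-1)
    P=P@W[:3,:3].T+W[:3,3]; P[d==0]=np.nan
    return P
def snap(name,tag):
    im,d,K,D,W=grab(name); cv2.imwrite(f'pics/{tag}.png',im[...,::-1]); np.savez(f'{tag}.npz',im=im,d=d,K=K,D=D,W=W)
    return im,pts(d,K,D,W)
E
python3 - <<'E'
from h import *
s=ctrl.get_state(); print({k:np.round(v,3) for k,v in s.items()}, ctrl.tcp_to_grasp)
for n in('scene','top'):
    im,P=snap(n,n+'1'); c=ctrl.camera_info(n); print(n,np.round(np.linalg.inv(np.array(c['camera_from_world'])),2).tolist())
print(np.round(ctrl.camera_info('wrist')['T_tool_cam'],3).tolist())
E
```

```text
pics
{'time': np.float64(0.0), 'qpos': array([-1.315,  0.287,  1.578,  0.   ,  1.279, -0.15 ]), 'dq': array([ 0.   , -0.001, -0.   , -0.   , -0.001, -0.   ]), 'joint_efforts': array([ 1.0000e-03, -4.0598e+01, -2.9263e+01, -0.0000e+00,  6.0000e-03,
        0.0000e+00]), 'eef_pos': array([ 0.266, -0.62 ,  0.23 ]), 'tcp_rot': array([ 0.979,  0.201, -0.   , -0.001]), 'contact_force': array([ 0.306, -0.908,  0.019]), 'wrist_torque': array([-0.038,  0.024,  0.016]), 'finger_force': np.float64(0.0), 'opening': np.float64(0.995)} 0.0187
scene [[0.56, 0.68, -0.48, 1.2], [0.83, -0.44, 0.34, -0.41], [0.02, -0.58, -0.81, 1.1], [0.0, 0.0, 0.0, 1.0]]
top [[-0.0, -1.0, 0.08, 0.49], [-1.0, 0.01, 0.02, -0.01], [-0.02, -0.08, -1.0, 1.4], [0.0, 0.0, 0.0, 1.0]]
[[0.0, -0.95, -0.313, 0.08], [1.0, 0.0, 0.0, 0.002], [0.0, -0.313, 0.95, -0.142], [0.0, 0.0, 0.0, 1.0]]
```

View pics/scene1.png

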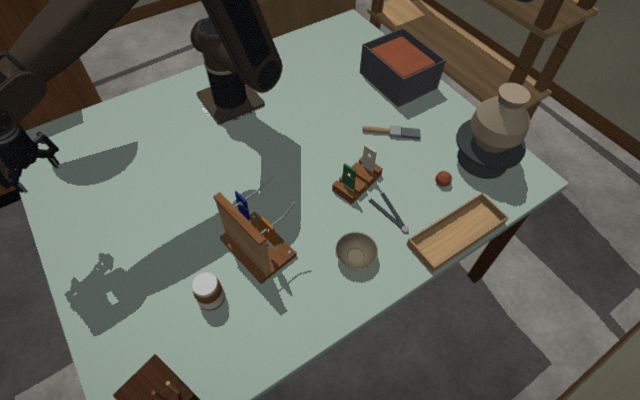

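View pics/top1.png

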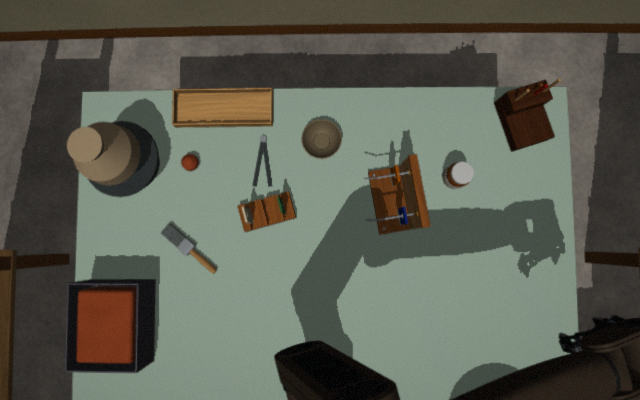

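The scene shows the stand with blue tile on its near peg (240,205). In the top view the board is at (415,195), the pegs point left (+y), blue is at (404,214), amber at (397,174), and the rack is at (267,210). Next I measure these.

```bash
cat > m.py <<'E'
from h import *
def ld(t):
    z=np.load(t+'.npz'); return z['im'],pts(z['d'],z['K'],z['D'],z['W'])
def rect(p,name):
    r=cv2.minAreaRect((p[:,:2]*1000).astype(np.float32)); print(name,len(p),'c',np.round(r[0],1),'size',np.round(r[1],1),'ang',round(r[2],2),'zmed',round(np.median(p[:,2]),4)); return r
if __name__=='__main__':
    im,P=ld('top1'); ok=np.isfinite(P[...,2])
    def box(u0,u1,v0,v1):
        m=np.zeros(ok.shape,bool); m[v0:v1,u0:u1]=1; return m&ok
    Z=P[...,2]
    b=box(355,450,140,250)
    rect(P[b&(abs(Z-.202)<.008)],'board')
    rect(P[b&(abs(Z-.02)<.006)],'base')
    hsv=cv2.cvtColor(im,cv2.COLOR_RGB2HSV); I=im.astype(int)
    blue=(I[...,2]>I[...,0]+30)&(I[...,2]>I[...,1]+20)
    rect(P[b&blue&(Z>.1)],'blue'); 
    pg=b&(Z>.15)&(Z<.24)&(np.ptp(I,-1)<25)
    for u,v in np.argwhere(pg)[:,::-1]: print((u,v),np.round(P[v,u],3),im[v,u]) if u<395 else 0
    r=box(225,305,180,240)
    rect(P[r&(abs(Z-.034)<.006)],'rack')
    hi=r&(Z>.08); n,l=cv2.connectedComponents(hi.astype(np.uint8))
    for i in range(1,n): 
        if (l==i).sum()>4: rect(P[l==i],'tile%d'%i)
E
python3 m.py
```

```text
board 681 c [ 592.  -215.1] size [182.6 147.6] ang 26.16 zmed 0.2035
base 1539 c [ 609.8 -262.8] size [190.  227.3] ang 9.6 zmed 0.0216
blue 57 c [ 546.6 -214. ] size [41.8  6.7] ang 9.59 zmed 0.1898
(np.int64(394), np.int64(173)) [ 0.66  -0.193  0.157] [67 61 49]
(np.int64(394), np.int64(174)) [ 0.656 -0.191  0.169] [93 89 84]
(np.int64(388), np.int64(175)) [ 0.653 -0.175  0.167] [99 89 86]
(np.int64(389), np.int64(175)) [ 0.653 -0.178  0.171] [105  99  99]
(np.int64(390), np.int64(175)) [ 0.654 -0.181  0.166] [100 102 104]
(np.int64(391), np.int64(175)) [ 0.654 -0.184  0.163] [102 104 102]
(np.int64(392), np.int64(175)) [ 0.653 -0.186  0.167] [92 91 90]
(np.int64(393), np.int64(175)) [ 0.653 -0.188  0.171] [98 98 92]
(np.int64(394), np.int64(175)) [ 0.653 -0.191  0.171] [105 100  96]
(np.int64(382), np.int64(176)) [ 0.651 -0.159  0.169] [103  96  91]
(np.int64(383), np.int64(176)) [ 0.651 -0.162  0.167] [103  98  96]
(np.int64(384), np.int64(176)) [ 0.651 -0.165  0.165] [105 104 102]
(np.int64(385), np.int64(176)) [ 0.651 -0.168  0.167] [112 112 110]
(np.int64(386), np.int64(176)) 
[... 5870 characters left out ...]
, np.int64(220)) [ 0.535 -0.155  0.165] [55 45 43]
(np.int64(382), np.int64(220)) [ 0.535 -0.157  0.169] [56 43 34]
(np.int64(383), np.int64(220)) [ 0.534 -0.16   0.174] [53 38 29]
(np.int64(365), np.int64(221)) [ 0.532 -0.112  0.187] [71 77 72]
(np.int64(366), np.int64(221)) [ 0.532 -0.114  0.187] [67 74 68]
(np.int64(367), np.int64(221)) [ 0.532 -0.117  0.187] [61 69 63]
(np.int64(368), np.int64(221)) [ 0.532 -0.12   0.185] [67 73 68]
(np.int64(369), np.int64(221)) [ 0.532 -0.122  0.183] [66 72 67]
rack 1003 c [566.5 164.7] size [ 80.3 156.8] ang 15.48 zmed 0.0352
tile1 58 c [580.  116.2] size [43.9  6.6] ang 14.81 zmed 0.1223
tile2 76 c [553.2 212.6] size [44.   6.8] ang 15.08 zmed 0.1193
```

```bash
python3 -m inch '[{"slide":[0,0,-5],"turn":0,"grip":8},{"slide":[5,-3,-8],"turn":-0.15,"grip":8},{"slide":[41.8,-26.3,-8],"turn":-1.333,"grip":8},{"slide":[41.8,-26.3,-8],"turn":-1.333,"grip":8},{"slide":[41.8,-26.3,-8],"turn":-1.333,"grip":8},{"slide":[41.8,-26.3,-8],"turn":-1.333,"grip":8},{"slide":[41.8,-26.3,-8],"turn":-1.333,"grip":8},{"slide":[41.8,-26.3,-8],"turn":-1.333,"grip":8},{"slide":[41.8,-26.3,-8],"turn":-1.333,"grip":8},{"slide":[41.8,-26.3,-8],"turn":-1.333,"grip":8},{"slide":[41.8,-26.3,-8],"turn":-1.333,"grip":8},{"slide":[41.8,-26.3,-8],"turn":-1.333,"grip":8},{"slide":[41.8,-26.3,-8],"turn":-1.333,"grip":8},{"slide":[41.8,-26.3,-8],"turn":-1.333,"grip":8},{"slide":[41.8,-26.3,-8],"turn":-1.333,"grip":8},{"slide":[41.8,-26.3,-8],"turn":-1.333,"grip":8},{"slide":[41.8,-26.3,-8],"turn":-1.333,"grip":8},{"slide":[41.8,-26.3,-8],"turn":-1.333,"grip":8}]' 20
python3 - <<'E'
from h import *
im,P=snap('wrist','w1')
I=im.astype(int); b=(I[...,2]>I[...,0]+25)&(I[...,2]>I[...,1]+15)&(P[...,2]>.05)
s=ctrl.get_state(); print(s['qpos'].round(3),b.sum())
E
```

```text
time: 1.9
eef_pos: [0.5464, -0.2142, 0.3114]
tcp_rot: [0.646, 0.764, -0.0, 0.0]
contact_force: [0.2, 0.8, 0.8]
opening: 0.938
finger_force: 0.0
[-0.546  0.042  1.708  0.     1.392 -0.713] 1301
```

View pics/w1.png

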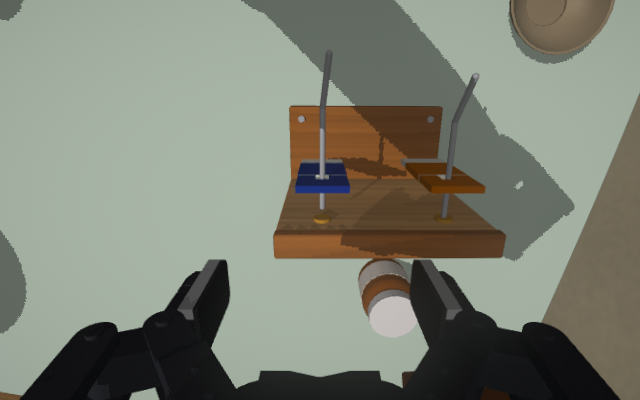

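The wrist view shows the blue tile's top edge at (322,183) and its peg from (321,218) to the bend at about (323,115) and the tip at (329,52). The tip leans slightly to the right (stand +x). Next I fit the peg's shape.

```bash
cat > fit.py <<'E'
from m import *
im,P=ld('w1'); I=im.astype(int); Z=P[...,2]
b=(I[...,2]>I[...,0]+25)&(I[...,2]>I[...,1]+15)
n,l,st,_=cv2.connectedComponentsWithStats(((b)&(Z>.15)).astype(np.uint8)); k=1+np.argmax(st[1:,4])
t=P[(l==k)&(abs(Z-.1895)<.006)]; rect(t,'bluetop')
box=np.zeros(b.shape,bool); box[95:260,265:510]=1
bd=P[box&(abs(Z-.202)<.004)]; r=rect(bd,'boardtop')
a=np.radians(9.6); ex=np.array([np.cos(a),np.sin(a)]); ey=np.array([-np.sin(a),np.cos(a)])
c=t[:,:2]; print('blue face pts stand-angle check; peg pts: s_y, s_x(rel), z top')
O=np.median(c,0)  # tile top centre
m=np.zeros(b.shape,bool); m[45:225,300:345]=1; m&=(Z>.157)&(Z<.23)&~b&(np.ptp(I,-1)<45)
q=P[m]; sy=(q[:,:2]-O)@ey+.045; sx=(q[:,:2]-O)@ex
for y in np.arange(.01,.165,.006):
    g=abs(sy-y)<.003
    if g.sum()>2: print(round(y,3),g.sum(),'x %.4f (%.4f..%.4f) z %.4f max %.4f'%(sx[g].mean(),*np.percentile(sx[g],[5,95]),np.median(q[g,2]),np.percentile(q[g,2],95)))
print('O',O,'smax',sy.max())
E
python3 fit.py
```

```text
bluetop 485 c [ 549.1 -214.9] size [43.7  6.8] ang 9.67 zmed 0.189
boardtop 5775 c [ 610.9 -249.9] size [190.1  22.5] ang 9.31 zmed 0.2016
blue face pts stand-angle check; peg pts: s_y, s_x(rel), z top
0.01 35 x -0.0050 (-0.0189..0.0120) z 0.1605 max 0.1763
0.022 31 x 0.0006 (-0.0012..0.0024) z 0.1669 max 0.1678
0.028 31 x 0.0006 (-0.0012..0.0023) z 0.1669 max 0.1685
0.034 13 x 0.0006 (-0.0012..0.0023) z 0.1664 max 0.1679
0.046 15 x -0.0001 (-0.0031..0.0023) z 0.1672 max 0.1700
0.052 34 x 0.0005 (-0.0012..0.0022) z 0.1671 max 0.1682
0.058 38 x 0.0007 (-0.0012..0.0031) z 0.1670 max 0.1682
0.064 38 x 0.0007 (-0.0012..0.0031) z 0.1669 max 0.1685
0.07 35 x 0.0005 (-0.0012..0.0022) z 0.1671 max 0.1678
0.076 34 x 0.0005 (-0.0012..0.0021) z 0.1671 max 0.1680
0.082 44 x 0.0009 (-0.0012..0.0030) z 0.1667 max 0.1680
0.088 45 x 0.0009 (-0.0012..0.0029) z 0.1669 max 0.1678
0.094 43 x 0.0009 (-0.0012..0.0029) z 0.1671 max 0.1683
0.1 47 x 0.0008 (-0.0012..0.0029) z 0.1670 max 0.1680
0.106 43 x 0.0008 (-0.0012..0.0029) z 0.1672 max 0.1690
0.112 50 x 0.0013 (-0.0012..0.0036) z 0.1700 max 0.1723
0.118 45 x 0.0020 (-0.0004..0.0043) z 0.1730 max 0.1746
0.124 57 x 0.0026 (0.0003..0.0049) z 0.1763 max 0.1787
0.13 52 x 0.0033 (0.0010..0.0056) z 0.1795 max 0.1812
0.136 59 x 0.0040 (0.0017..0.0062) z 0.1823 max 0.1842
0.142 63 x 0.0047 (0.0024..0.0068) z 0.1854 max 0.1869
0.148 25 x 0.0051 (0.0031..0.0073) z 0.1869 max 0.1884
O [ 0.54865634 -0.21459463] smax 0.14764555058255374
```

```bash
cat >> fit.py <<'E'
T=np.load('w1.npz'); d=T['d']; print('K',T['K'][0],'finger depth',[d[v,u].round(3) for v,u in((275,222),(275,418),(300,215),(300,432))])
C=np.linalg.inv(T['W']); Pc=P@C[:3,:3].T+C[:3,3]
for v in (268,280,290):
    row=d[v]; f=(row>0)&(row<.2)&(Pc[v,:,2]<.2); us=np.where(f)[0]
    L=us[us<320].max(initial=0); Rr=us[us>320].min(initial=639); print(v,L,Rr,Pc[v,L].round(4),Pc[v,Rr].round(4),'mid',(Pc[v,L]+Pc[v,Rr])[0]/2)
ct=np.append(O,.1895)@C[:3,:3].T+C[:3,3]; print('tile centre in cam',ct.round(4))
E
python3 fit.py | tail -5
```

```text
K [343.88563878   0.         319.35360824] finger depth [np.float32(0.142), np.float32(0.14), np.float32(0.13), np.float32(0.121)]
268 227 411 [-0.0403  0.031   0.1496] [0.04   0.031  0.1495] mid -0.00015597522656290996
280 228 410 [-0.0402  0.0365  0.1506] [0.04   0.0366 0.1509] mid -0.00011699380850815899
290 229 409 [-0.04    0.0412  0.1515] [0.0397 0.0412 0.1516] mid -0.00015229267744723551
tile centre in cam [ 0.0018 -0.0071  0.276 ]
```

```bash
python3 -m inch '[{"slide":[-0.1,0.2,3],"turn":0,"grip":7},{"slide":[-0.1,0.2,6],"turn":0,"grip":7},{"slide":[-0.1,0.2,9],"turn":0,"grip":7},{"slide":[-0.1,0.2,12],"turn":0,"grip":7},{"slide":[-0.1,0.2,14],"turn":0,"grip":7},{"slide":[-0.1,0.2,15.5],"turn":0,"grip":7},{"slide":[-0.1,0.2,16.3],"turn":0,"grip":7},{"slide":[-0.1,0.2,16.3],"turn":0,"grip":7},{"slide":[-0.1,0.2,16.3],"turn":0,"grip":6},{"slide":[-0.1,0.2,16.3],"turn":0,"grip":5.2},{"slide":[-0.1,0.2,16.3],"turn":0,"grip":5.2},{"slide":[-0.1,0.2,16.3],"turn":0,"grip":5.2}]' 20
python3 - <<'E'
from h import *
im,P=snap('wrist','w2')
E
```

```text
time: 3.15
eef_pos: [0.5492, -0.2144, 0.1492]
tcp_rot: [0.645, 0.764, 0.0, 0.001]
contact_force: [0.2, -0.8, 0.5]
opening: 0.606
finger_force: 0.0
```

View pics/w2.png

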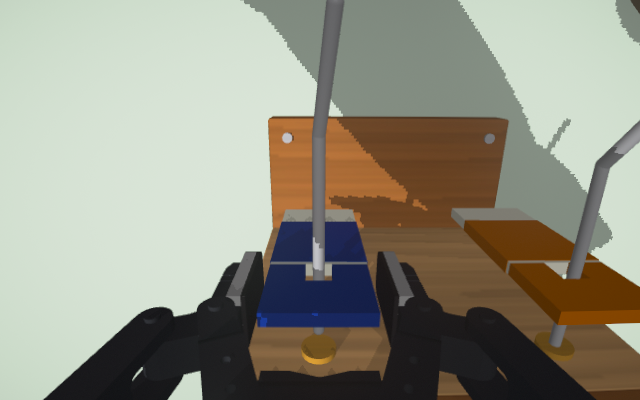

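The fingers straddle the tile evenly (pads at about 250 and 390, tile 258–380 at its near edge), and the peg is centred in the hole at (319,270). I close the gripper.

```bash
python3 -m inch '[{"slide":[0,0,0],"turn":0,"grip":4.8},{"slide":[0,0,0],"turn":0,"grip":4.6},{"slide":[0,0,0],"turn":0,"grip":4.5},{"slide":[0,0,0],"turn":0,"grip":4.4},{"slide":[0,0,0],"turn":0,"grip":4.3},{"slide":[0,0,0],"turn":0,"grip":4.1},{"slide":[0,0,0],"turn":0,"grip":3.8},{"slide":[0,0,0],"turn":0,"grip":3.8},{"slide":[0,0,0],"turn":0,"grip":3.8},{"slide":[0,0,0],"turn":0,"grip":3.8}]' 25
```

```text
time: 4.2
eef_pos: [0.5488, -0.2142, 0.1484]
tcp_rot: [0.645, 0.764, -0.0, -0.0]
contact_force: [-1.1, -0.8, 0.6]
opening: 0.511
finger_force: 25.3
```

```bash
python3 -m inch '[{"slide":[0,0,-0.1],"turn":0,"grip":3.8},{"slide":[0,0,-0.2],"turn":0,"grip":3.8},{"slide":[0,0,-0.3],"turn":0,"grip":3.8},{"slide":[0,0,-0.4],"turn":0,"grip":3.8},{"slide":[0,0,-0.45],"turn":0,"grip":3.8},{"slide":[0,0,-0.45],"turn":0,"grip":3.8},{"slide":[0,0,-0.45],"turn":0,"grip":3.8}]'
python3 - <<'E'
from h import *
im,P=snap('wrist','w3'); cv2.imwrite('pics/w3c.png',cv2.resize(im[200:350,220:420,::-1],None,fx=3,fy=3))
s=ctrl.get_state();print(s['contact_force'],s['wrist_torque'])
E
```

```text
time: 4.9
eef_pos: [0.5489, -0.2141, 0.1528]
tcp_rot: [0.645, 0.764, 0.0, 0.0]
contact_force: [-0.0, 0.2, -0.5]
opening: 0.511
finger_force: 25.5
[ 0.86387745  0.86235847 -0.3514189 ] [-0.02244664 -0.01230418 -0.00833811]
```

View pics/w3c.png

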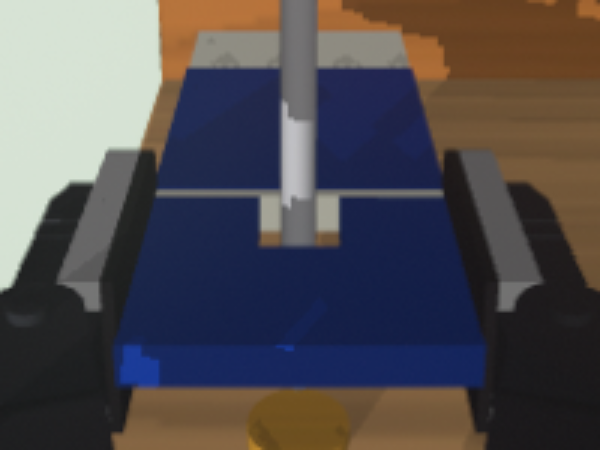

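The peg sits centred in the hole (sideways margins 21/23 px in the crop) and is free. Now I draw along the level part.

```bash
python3 -m inch '[{"slide":[0.3,0,0],"turn":0,"grip":3.8},{"slide":[0.8,0,0],"turn":0,"grip":3.8},{"slide":[1.3,0,0],"turn":0,"grip":3.8},{"slide":[1.8,0,0],"turn":0,"grip":3.8},{"slide":[2.3,0,0],"turn":0,"grip":3.8},{"slide":[2.8,0,0],"turn":0,"grip":3.8},{"slide":[3.3,0,0],"turn":0,"grip":3.8},{"slide":[3.8,0,0],"turn":0,"grip":3.8},{"slide":[4.3,0,0],"turn":0,"grip":3.8},{"slide":[4.8,0,0],"turn":0,"grip":3.8},{"slide":[5.2,0,0],"turn":0,"grip":3.8},{"slide":[5.6,0,0],"turn":0,"grip":3.8},{"slide":[5.6,0,0],"turn":0,"grip":3.8},{"slide":[5.6,0,0],"turn":0,"grip":3.8}]'
python3 - <<'E'
from h import *
im,P=snap('wrist','w4'); cv2.imwrite('pics/w4c.png',cv2.resize(im[100:350,220:420,::-1],None,fx=2.4,fy=2.4))
E
```

```text
time: 6.35
eef_pos: [0.5395, -0.1589, 0.1529]
tcp_rot: [0.645, 0.764, -0.0, 0.0]
contact_force: [0.9, -0.4, -0.1]
opening: 0.514
finger_force: 25.5
```

View pics/w4c.png

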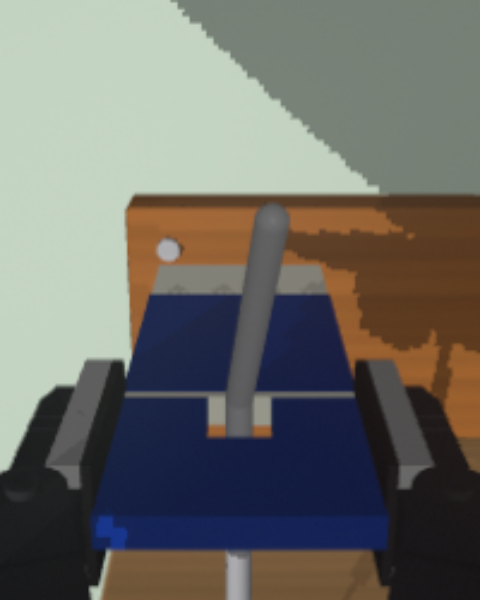

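The peg is still centred (19/19 px) and the bend is just ahead. Next I follow the tip up and slightly to +x.

```bash
python3 -m inch '[{"slide":[0.3,0,0],"turn":0,"grip":3.8},{"slide":[0.6,0.01,-0.06],"turn":0,"grip":3.8},{"slide":[0.9,0.04,-0.21],"turn":0,"grip":3.8},{"slide":[1.2,0.07,-0.37],"turn":0,"grip":3.8},{"slide":[1.5,0.11,-0.53],"turn":0,"grip":3.8},{"slide":[1.8,0.14,-0.68],"turn":0,"grip":3.8},{"slide":[2.1,0.17,-0.84],"turn":0,"grip":3.8},{"slide":[2.4,0.2,-1.0],"turn":0,"grip":3.8},{"slide":[2.4,0.2,-1.0],"turn":0,"grip":3.8},{"slide":[2.4,0.2,-1.0],"turn":0,"grip":3.8}]'
python3 - <<'E'
from h import *
im,P=snap('wrist','w5'); cv2.imwrite('pics/w5c.png',cv2.resize(im[150:350,220:420,::-1],None,fx=2.9,fy=2.9))
E
```

```text
time: 7.4
eef_pos: [0.5375, -0.1349, 0.1629]
tcp_rot: [0.645, 0.764, -0.0, 0.0]
contact_force: [-0.2, 0.1, -0.6]
opening: 0.513
finger_force: 25.5
```

View pics/w5c.png

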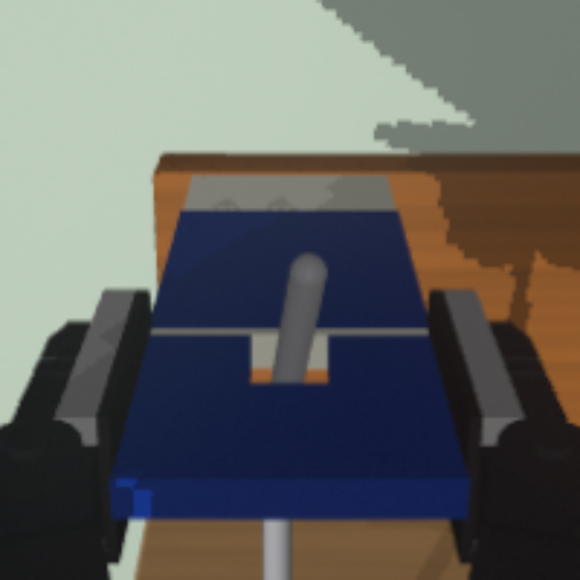

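Still centred and free. I continue along the tip and then out past it.

```bash
python3 -m inch '[{"slide":[0.3,0.03,-0.16],"turn":0,"grip":3.8},{"slide":[0.6,0.06,-0.32],"turn":0,"grip":3.8},{"slide":[0.9,0.1,-0.47],"turn":0,"grip":3.8},{"slide":[1.2,0.13,-0.63],"turn":0,"grip":3.8},{"slide":[1.5,0.17,-0.79],"turn":0,"grip":3.8},{"slide":[1.8,0.2,-0.94],"turn":0,"grip":3.8},{"slide":[2.1,0.24,-1.1],"turn":0,"grip":3.8},{"slide":[2.4,0.26,-1.2],"turn":0,"grip":3.8},{"slide":[2.8,0.26,-1.25],"turn":0,"grip":3.8},{"slide":[3.3,0.26,-1.25],"turn":0,"grip":3.8},{"slide":[4,0.26,-1.25],"turn":0,"grip":3.8},{"slide":[5,0.26,-1.25],"turn":0,"grip":3.8},{"slide":[6,0.26,-1.25],"turn":0,"grip":3.8},{"slide":[7,0.26,-1.25],"turn":0,"grip":3.8},{"slide":[7,0.26,-1.25],"turn":0,"grip":3.8},{"slide":[7,0.26,-1.25],"turn":0,"grip":3.8},{"slide":[7,0.26,-1.25],"turn":0,"grip":3.8}]'
python3 - <<'E'
from h import *
s=ctrl.get_state(); p=s['eef_pos']; a=np.radians(9.6)
print('stand y of hole',0.045+(p[:2]-[.5489,-.2141])@[-np.sin(a),np.cos(a)])
q=R.from_quat(s['tcp_rot']).as_matrix(); print('yaw x',np.degrees(np.arctan2(q[1,0],q[0,0])))
r=np.array([.5665,.1647,0.25]); print('to rack in tool',(q.T@(r-p)*100).round(2))
E
```

```text
time: 9.15
eef_pos: [0.5284, -0.0657, 0.1754]
tcp_rot: [0.645, 0.764, -0.0, 0.0]
contact_force: [-0.1, -1.1, -0.1]
opening: 0.508
finger_force: 25.5
stand y of hole 0.19477961279589917
yaw x 99.62362623125168
to rack in tool [22.07  7.61 -7.46]
```

The tile is off the peg (hole at stand y ≈ 0.195). I carry it up and stop short of the rack for a close look.

```bash
python3 -m inch '[{"slide":[0.5,0,-1.5],"turn":0,"grip":3.8},{"slide":[1.5,0.5,-3],"turn":0,"grip":3.8},{"slide":[3,1.5,-4.5],"turn":-0.02,"grip":3.8},{"slide":[5,2.5,-6],"turn":-0.04,"grip":3.8},{"slide":[7,3.5,-7.5],"turn":-0.06,"grip":3.8},{"slide":[9,5,-7.5],"turn":-0.08,"grip":3.8},{"slide":[11,6,-7.5],"turn":-0.1,"grip":3.8},{"slide":[13,7,-7.5],"turn":-0.1,"grip":3.8},{"slide":[14,7.6,-7.5],"turn":-0.1,"grip":3.8},{"slide":[14,7.6,-7.5],"turn":-0.1,"grip":3.8},{"slide":[14,7.6,-7.5],"turn":-0.1,"grip":3.8},{"slide":[14,7.6,-7.5],"turn":-0.1,"grip":3.8}]'
python3 - <<'E'
from h import *
im,P=snap('wrist','w6')
E
```

```text
time: 10.35
eef_pos: [0.5797, 0.0845, 0.2506]
tcp_rot: [0.607, 0.795, -0.0, 0.0]
contact_force: [1.1, -0.6, -1.4]
opening: 0.506
finger_force: 25.6
```

View pics/w6.png

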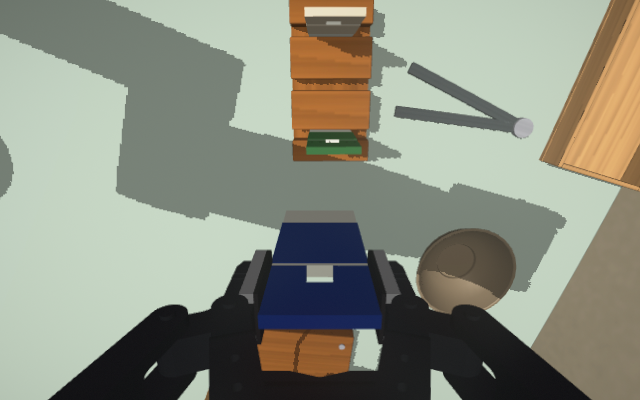

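The view shows the rack with the middle groove at about (331,85), green at (333,143), white at (335,20), and the held tile at (320,270). Next I measure the groove relative to the held tile.

Run:
```python
from m import *
im,P=ld('w6'); I=im.astype(int)
s=ctrl.get_state(); q=R.from_quat(s['tcp_rot']).as_matrix(); p=s['eef_pos']
L=((P-p)@q)*100  # tool cm
Z=P[...,2]
v,u=np.mgrid[:400,:640]
g=np.isfinite(Z)&(v<165)&(u>280)&(u<385)
top=g&(abs(Z-.034)<.004)
def tr(m,n):
    r=cv2.minAreaRect((L[m][:,:2]*10).astype(np.float32)); print(n,m.sum(),np.round(r,2) if 0 else [np.round(x,2) for x in r],'z',np.median(L[m][:,2]).round(2))
tr(top,'racktop(tool mm)')
# groove profile along tool x in central strip
yc=np.median(L[top][:,1]); st=g&(abs(L[...,1]-yc)<1.2)
for x in np.arange(6,16.5,.25):
    k=st&(abs(L[...,0]-x)<.125)
    if k.sum()>3: print(round(x,2),np.median(Z[k]).round(3),np.percentile(Z[k],[10,90]).round(3))
b=(I[...,2]>I[...,0]+25)&(I[...,2]>I[...,1]+15)&(v>200)&(u>250)&(u<390)
B=L[b]; zt=np.percentile(B[:,2],2); print('tile top z',zt, 'y range',np.percentile(B[:,1],[1,99]))
tr(b&(v>=316)&(L[...,2]<zt+.3),'tiletop')
f=b&(L[...,2]>zt+.5)&(v<312); F=L[f]; A=np.c_[F[:,1:],np.ones(len(F))]; c=np.linalg.lstsq(A,F[:,0],rcond=None)[0]; print('face x = a y + b z + c',c,'at bottom',c[1]*(zt+11)+c[2],'zrange',F[:,2].min(),F[:,2].max())
```

```text
racktop(tool mm) 8467 [array([77.56, 11.57]), array([ 80.38, 154.54]), np.float64(89.86)] z 21.66
6.0 0.034 [0.033 0.035]
6.25 0.034 [0.033 0.035]
6.5 0.034 [0.033 0.035]
6.75 0.034 [0.033 0.035]
7.0 0.034 [0.033 0.035]
7.25 0.033 [0.031 0.035]
7.5 0.012 [0.011 0.013]
7.75 0.012 [0.011 0.013]
8.0 0.012 [0.011 0.013]
8.25 0.012 [0.011 0.013]
8.5 0.033 [0.012 0.034]
8.75 0.034 [0.033 0.035]
9.0 0.034 [0.033 0.035]
9.25 0.034 [0.033 0.034]
9.5 0.034 [0.033 0.035]
9.75 0.034 [0.033 0.035]
10.0 0.033 [0.033 0.034]
10.25 0.034 [0.032 0.035]
10.5 0.034 [0.033 0.035]
10.75 0.034 [0.033 0.035]
11.0 0.034 [0.033 0.035]
11.25 0.034 [0.033 0.035]
11.5 0.034 [0.033 0.035]
11.75 0.034 [0.033 0.035]
12.0 0.034 [0.033 0.035]
12.25 0.034 [0.033 0.035]
12.5 0.078 [0.027 0.116]
12.75 0.121 [0.085 0.123]
13.0 0.122 [0.121 0.123]
13.25 0.122 [0.121 0.122]
15.0 0.034 [0.033 0.035]
15.25 0.034 [0.033 0.035]
15.5 0.034 [0.033 0.035]
tile top z nan y range [nan nan]
tiletop 0 [array([0., 0.]), array([0., 0.]), np.float64(0.0)] z nan
  return _methods._mean(a, axis=axis, dtype=dtype,
  ret = ret.dtype.type(ret / rcount)
Traceback (most recent call last):
ValueError: zero-size array to reduction operation minimum which has no identity
```

Run:
```python
from m import *
im,P=ld('w6'); I=im.astype(int)
s=ctrl.get_state(); q=R.from_quat(s['tcp_rot']).as_matrix(); p=s['eef_pos']
L=((P-p)@q)*100; Z=P[...,2]; ok=np.isfinite(Z)
v,u=np.mgrid[:400,:640]
top=ok&(v<165)&(u>280)&(u<385)&(abs(Z-.034)<.003)&(abs(L[...,1]-1.16)<3)
x=L[top][:,0]; print('groove edges',x[x<7.8].max(),np.percentile(x[x<7.9],99.5),x[x>8].min(),'y range',np.percentile(L[top&(L[...,0]<12)][:,1],[.5,99.5]))
b=ok&(I[...,2]>I[...,0]+25)&(I[...,2]>I[...,1]+15)&(v>200)&(u>250)&(u<390)
B=L[b]; print(len(B)); zt=np.percentile(B[:,2],2); print('tile top z',zt,'y range',np.percentile(B[:,1],[1,99]))
for v0 in (310,313,316,319,322,325): k=b&(v==v0); print(v0,np.median(L[k],0).round(2))
f=b&(v<308); F=L[f]; c=np.linalg.lstsq(np.c_[F[:,1:],np.ones(len(F))],F[:,0],rcond=None)[0]; print('face x=a y+b z+c',c,'at bottom',c[1]*(zt+11)+c[2],F[:,2].min(),F[:,2].max())
w=ok&(u>280)&(u<360)&(v>208)&(v<222); print('white bottom band',np.median(L[w],0))
```

```text
groove edges 7.328914136729579 7.321969811217404 8.462387912979398 y range [-1.80847345  4.13946823]
10069
tile top z -4.152730365200888 y range [-2.13471203  2.16750066]
310 [ 0.17  0.02 -3.8 ]
313 [ 0.19  0.02 -4.  ]
316 [ 0.14  0.02 -4.1 ]
319 [-0.01  0.04 -4.07]
322 [-0.13  0.02 -4.09]
325 [-0.25  0.02 -4.1 ]
face x=a y+b z+c [ 5.40046209e-05 -6.22338590e-03  1.55437540e-01] at bottom 0.11282433909431186 -3.758956243617629 4.595109423125948
white bottom band [0.05939053 0.06317476 6.00327365]
```

```bash
python3 -m inch '[{"slide":[2,0.5,0],"turn":0,"grip":3.8},{"slide":[4,1,0],"turn":0,"grip":3.8},{"slide":[6,1.14,0],"turn":0,"grip":3.8},{"slide":[7.5,1.14,0],"turn":0,"grip":3.8},{"slide":[8.07,1.14,0],"turn":0,"grip":3.8},{"slide":[8.07,1.14,0],"turn":0,"grip":3.8},{"slide":[8.07,1.14,2],"turn":0,"grip":3.8},{"slide":[8.07,1.14,5],"turn":0,"grip":3.8},{"slide":[8.07,1.14,8],"turn":0,"grip":3.8},{"slide":[8.07,1.14,10.5],"turn":0,"grip":3.8},{"slide":[8.07,1.14,12.5],"turn":0,"grip":3.8},{"slide":[8.07,1.14,13.6],"turn":0,"grip":3.8},{"slide":[8.07,1.14,13.6],"turn":0,"grip":3.8},{"slide":[8.07,1.14,13.6],"turn":0,"grip":3.8}]'
python3 - <<'E'
from m import *
snap('wrist','w7'); im,P=ld('w7'); I=im.astype(int)
cv2.imwrite('pics/w7c.png',cv2.resize(im[60:340,180:460,::-1],None,fx=2,fy=2))
s=ctrl.get_state(); q=R.from_quat(s['tcp_rot']).as_matrix(); p=s['eef_pos']
L=((P-p)@q)*100; Z=P[...,2]; ok=np.isfinite(Z)
top=ok&(abs(Z-.034)<.003)&(abs(L[...,1])<1.2)
x=L[top][:,0]; h,e=np.histogram(x,np.arange(-1,7,.1)); print(dict(zip(e.round(1),h)))
b=ok&(I[...,2]>I[...,0]+25)&(I[...,2]>I[...,1]+15)&(abs(L[...,1])<2)
F=L[b&(L[...,2]>-3.5)]; print(np.polyfit(F[:,2],F[:,0],1), F[:,2].max())
E
```

```text
time: 11.8
eef_pos: [0.5702, 0.1657, 0.1152]
tcp_rot: [0.606, 0.795, 0.0, 0.0]
contact_force: [-0.4, -0.4, 0.1]
opening: 0.506
finger_force: 25.6
{np.float64(-1.0): np.int64(0), np.float64(-0.9): np.int64(0), np.float64(-0.8): np.int64(0), np.float64(-0.7): np.int64(0), np.float64(-0.6): np.int64(0), np.float64(-0.5): np.int64(0), np.float64(-0.4): np.int64(0), np.float64(-0.3): np.int64(0), np.float64(-0.2): np.int64(0), np.float64(-0.1): np.int64(0), np.float64(-0.0): np.int64(0), np.float64(0.1): np.int64(0), np.float64(0.2): np.int64(0), np.float64(0.3): np.int64(6), np.float64(0.4): np.int64(40), np.float64(0.5): np.int64(55), np.float64(0.6): np.int64(45), np.float64(0.7): np.int64(50), np.float64(0.8): np.int64(48), np.float64(0.9): np.int64(47), np.float64(1.0): np.int64(53), np.float64(1.1): np.int64(46), np.float64(1.2): np.int64(54), np.float64(1.3): np.int64(47), np.float64(1.4): np.int64(50), np.float64(1.5): np.int64(50), np.float64(1.6): np.int64(47), np.float64(1.7): np.int64(55), np.float64(1.8): np.int64(45), np.float64(1.9): np.int64(52), np.float64(2.0): np.int64(
[... 806 characters left out ...]
.int64(0), np.float64(4.8): np.int64(0), np.float64(4.9): np.int64(0), np.float64(5.0): np.int64(35), np.float64(5.1): np.int64(0), np.float64(5.2): np.int64(0), np.float64(5.3): np.int64(37), np.float64(5.4): np.int64(56), np.float64(5.5): np.int64(55), np.float64(5.6): np.int64(73), np.float64(5.7): np.int64(38), np.float64(5.8): np.int64(74), np.float64(5.9): np.int64(45), np.float64(6.0): np.int64(66), np.float64(6.1): np.int64(72), np.float64(6.2): np.int64(38), np.float64(6.3): np.int64(73), np.float64(6.4): np.int64(53), np.float64(6.5): np.int64(61), np.float64(6.6): np.int64(77), np.float64(6.7): np.int64(37), np.float64(6.8): np.int64(78)}
[-0.00545277  0.14046348] 4.71307964152827
```

View pics/w7c.png

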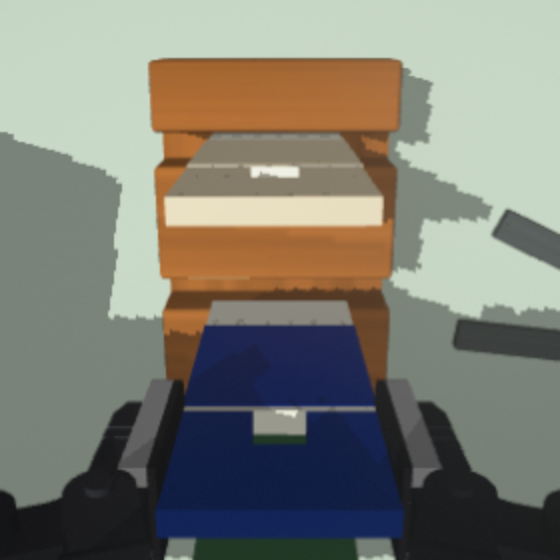

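Run:
```python
from m import *
im,P=ld('w7'); s=ctrl.get_state(); q=R.from_quat(s['tcp_rot']).as_matrix(); p=s['eef_pos']
L=((P-p)@q)*100; Z=P[...,2]; ok=np.isfinite(Z)
for lo,hi in((-3.7,-2.6),(2.6,3.7)):
  st=ok&(L[...,1]>lo)&(L[...,1]<hi)
  print([(round(x,1),float(np.median(Z[k]).round(3))) for x in np.arange(-1.6,1,.1) if (k:=st&(abs(L[...,0]-x)<.05)&(Z<.05)).sum()>2])
t=ok&(abs(Z-.034)<.003)&(abs(L[...,1])<5)&(L[...,0]<2.2); print('rack y',np.percentile(L[t][:,1],[.5,99.5]))
```

```text
[(np.float64(-1.6), 0.034), (np.float64(-1.5), 0.034), (np.float64(-1.4), 0.033), (np.float64(-1.3), 0.034), (np.float64(-1.2), 0.034), (np.float64(-1.1), 0.034), (np.float64(-1.0), 0.034), (np.float64(-0.9), 0.034), (np.float64(-0.8), 0.027), (np.float64(-0.7), 0.022), (np.float64(-0.6), 0.012), (np.float64(-0.5), 0.012), (np.float64(-0.4), 0.012), (np.float64(0.4), 0.033), (np.float64(0.5), 0.034), (np.float64(0.6), 0.034), (np.float64(0.7), 0.034), (np.float64(0.8), 0.034), (np.float64(0.9), 0.034)]
[(np.float64(-1.6), 0.034), (np.float64(-1.5), 0.034), (np.float64(-1.4), 0.034), (np.float64(-1.3), 0.034), (np.float64(-1.2), 0.033), (np.float64(-1.1), 0.034), (np.float64(-1.0), 0.034), (np.float64(-0.9), 0.034), (np.float64(-0.8), 0.026), (np.float64(-0.7), 0.023), (np.float64(-0.6), 0.012), (np.float64(-0.5), 0.012), (np.float64(-0.4), 0.012), (np.float64(0.4), 0.033), (np.float64(0.5), 0.034), (np.float64(0.6), 0.034), (np.float64(0.7), 0.034), (np.float64(0.8), 0.034), (np.float64(0.9), 0.034)]
rack y [-4.11017522  3.8103015 ]
```

The groove centre is at tool x = -0.19 cm and the tile at -0.20 cm, so I lower it straight.

```bash
python3 -m inch '[{"slide":[0,0,0.4],"turn":0,"grip":3.8},{"slide":[0,0,0.8],"turn":0,"grip":3.8},{"slide":[0,0,1.2],"turn":0,"grip":3.8},{"slide":[0,0,1.6],"turn":0,"grip":3.8},{"slide":[0,0,2],"turn":0,"grip":3.8},{"slide":[0,0,2.4],"turn":0,"grip":3.8},{"slide":[0,0,2.7],"turn":0,"grip":3.8},{"slide":[0,0,3],"turn":0,"grip":3.8},{"slide":[0,0,3.1],"turn":0,"grip":3.8},{"slide":[0,0,3.2],"turn":0,"grip":3.8},{"slide":[0,0,3.25],"turn":0,"grip":3.8},{"slide":[0,0,3.25],"turn":0,"grip":3.8},{"slide":[0,0,3.25],"turn":0,"grip":3.8}]'
```

```text
time: 13.15
eef_pos: [0.5696, 0.1661, 0.082]
tcp_rot: [0.606, 0.795, 0.0, 0.0]
contact_force: [-0.2, -0.3, -0.3]
opening: 0.512
finger_force: 25.7
```

```bash
python3 -m inch '[{"slide":[0,0,0.03],"turn":0,"grip":3.8},{"slide":[0,0,0.06],"turn":0,"grip":3.8},{"slide":[0,0,0.08],"turn":0,"grip":3.8},{"slide":[0,0,0.1],"turn":0,"grip":3.8},{"slide":[0,0,0.1],"turn":0,"grip":3.8},{"slide":[0,0,0.1],"turn":0,"grip":3.8}]'
```

```text
time: 13.75
eef_pos: [0.5695, 0.1661, 0.081]
tcp_rot: [0.606, 0.795, -0.0, -0.0]
contact_force: [-0.1, 1.3, 1.1]
opening: 0.507
finger_force: 25.7
```

```bash
python3 -m inch '[{"slide":[0,0,0.02],"turn":0,"grip":3.8},{"slide":[0,0,0.04],"turn":0,"grip":3.8},{"slide":[0,0,0.04],"turn":0,"grip":3.8},{"slide":[0,0,0.04],"turn":0,"grip":3.8}]'
```

```text
time: 14.15
eef_pos: [0.5696, 0.1661, 0.081]
tcp_rot: [0.606, 0.795, -0.0, 0.0]
contact_force: [-2.9, -0.6, 4.8]
opening: 0.508
finger_force: 26.1
```

Contact with the floor (4.8 N up). I release slowly, then rise.

```bash
python3 -m inch '[{"slide":[0,0,-0.02],"turn":0,"grip":4.3},{"slide":[0,0,-0.02],"turn":0,"grip":4.5},{"slide":[0,0,-0.02],"turn":0,"grip":4.7},{"slide":[0,0,-0.02],"turn":0,"grip":5},{"slide":[0,0,-0.02],"turn":0,"grip":5.5},{"slide":[0,0,-0.02],"turn":0,"grip":6},{"slide":[0,0,-0.02],"turn":0,"grip":6},{"slide":[0,0,-0.02],"turn":0,"grip":6},{"slide":[0,0,-1],"turn":0,"grip":6},{"slide":[0,0,-3],"turn":0,"grip":6},{"slide":[0,0,-6],"turn":0,"grip":6},{"slide":[0,0,-10],"turn":0,"grip":6},{"slide":[0,0,-14],"turn":0,"grip":6},{"slide":[0,0,-18],"turn":0,"grip":6},{"slide":[0,0,-18],"turn":0,"grip":6},{"slide":[0,0,-18],"turn":0,"grip":6},{"slide":[0,0,-18],"turn":0,"grip":6}]'
python3 - <<'E'
from m import *
snap('wrist','w8'); im,P=ld('w8'); I=im.astype(int); Z=P[...,2]
b=np.isfinite(Z)&(I[...,2]>I[...,0]+25)&(I[...,2]>I[...,1]+15)
p=P[b&(Z>.03)&(Z<.15)]; rect(p[p[:,2]>.117],'blue top'); rect(p,'blue all'); print(p[:,2].max())
E
```

```text
time: 15.85
eef_pos: [0.5687, 0.166, 0.2593]
tcp_rot: [0.606, 0.795, -0.001, -0.001]
contact_force: [-0.3, 0.6, 0.0]
opening: 0.701
finger_force: 0.0
blue top 404 c [570.8 163. ] size [42.8  6.3] ang 15.59 zmed 0.1215
blue all 1327 c [571.2 148.6] size [50.5 34.7] ang 15.17 zmed 0.0976
0.12360405259693946
```

View pics/w8.png

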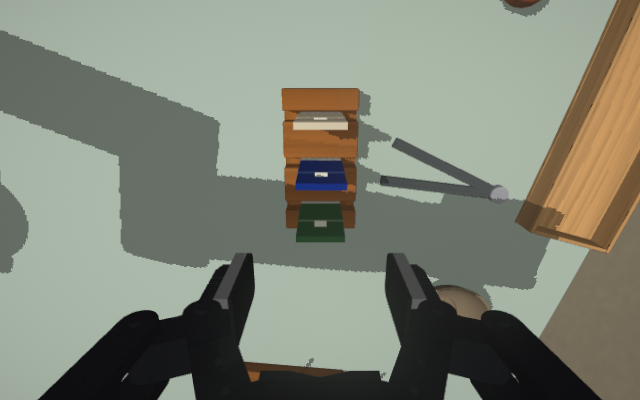

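The blue tile stands in the middle groove at (321,175). Its top is at 0.1215 m against an expected 0.122 m, so it is fully down, and the green and white tiles are in place.

```bash
python3 -c "
from plant import ctrl
print(ctrl.sign_off())"
```

```text
the job is handed in; nothing more can be done
None
```

The blue tile is off its peg and standing upright, fully down and released in the rack's middle groove; the job was handed in at about 16 s, and the hand-in gave no verdict.

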